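Match the lids to the dowel canisters

ROBOT

A 6-joint arm with a two-finger parallel gripper is mounted at the origin on the work surface. World frame = base frame: x ahead of the robot, y to its left, z up, the work surface at z = 0. Lengths are in m, angles in rad, forces in N, time in s.
With the tool pointing down it reaches from about 0.3 to 0.875 m from the base axis. Payload 4.2 kg.
Tool frame: the origin (TCP) lies at the centre of the arm's flange, where the gripper is bolted on; the fingertips stand 173 mm ahead of it and the grasp point (between the pads) lies 155 mm ahead of it; z points along the fingers, y is the direction in which the jaws open and shut (so a half turn about z gives the same grasp; the last joint's range is limited). The gripper opens to 85 mm and grips with 20 to 120 N. Pads are 22 mm wide; open, the fingers measure 114 mm over their backs; the gripper's body (76 mm by 85 mm) begins 54 mm behind the grasp point. The pads swing forward as they close: fully open they stand 13 mm farther back than shut.
Start: joints at [1.259, 0.32, 1.565, -0, 1.257, -0.02], TCP at [0.165, 0.551, 0.405] pointing down, gripper open.
Joint ranges: [-3.11, 3.11], [-0.84, 2.01], [0.21, 2.61], [-1.34, 4.49], [0.05, 2.63], [-2.56, 2.56]. Speed limits (rad/s): [2.57, 2.57, 3.14, 3.14, 3.14, 3.14].

INTERFACE

Orientations are given as a 3x3 rotation matrix whose columns are the frame's x, y, z axes.
In Python, from station import * gives the robot as it stands. The module is installed in compiled form; this text tells all that it offers. Calls block until the motion is done:
- move_pose(position, orientation): joint-space move of the TCP to a pose.
- move_linear(position, velocity=0.15, rot=None): straight line of the TCP; rot=None keeps the orientation; velocity is the mean speed in m/s.
- move_joints(angles): joint-space move.
- gripper_to(opening, strength=None): opening from 0.0 (shut) to 1.0 (fully open); strength is the grip in N (None keeps the last); returns when the fingers have stopped.
- sleep(seconds).
- ik(position, orientation): joint angles nearest the present ones, or None.
- state(): the state.
- camera(name): name is "scene" or "top" or "wrist"; returns a dict with "img" (384x512x3 uint8, red, green, blue), "fov_y" (degrees; the focal length in pixels is half the picture's height over the tangent of half this angle, whatever the lens; pixels are square), "cx", "cy" (the principal point, pixels), "xyz" and "attitude" of the camera in the world. Camera axes: x right, y down, z forward; pixel columns grow to the right and rows downward; lengths in m; the calibration is good to about 2 mm. The wrist camera is an equidistant fisheye: a pixel r from the principal point sees the ray r / f radians off the axis. A picture is of the moment at which its call begins. There is no depth.
A pose or a line that the arm cannot do raises Unreachable and nothing moves.
- finish_job(): hands the job in, once; it reports no verdict.
The state is a dict: "time_s": time; "joints": joint angles; "joint_vel": joint speeds; "joint_torque": joint torques, N m; "tcp_pos": TCP position; "eef_rot": TCP orientation; "contact_force": force on the tool from outside, world axes, zero at the start; "moment": the same for the moment, N m; "grip_width": opening from 0.0 (shut) to 1.0 (fully open).
Only numpy, scipy, OpenCV 4.12 (cv2) and the standard library are available. Lean on these libraries where they do the work, as an engineer would, in place of code of your own. Each camera call takes 0.05 s, during which the arm holds its last target. There are 200 camera calls.

TASK

Close both dowel canisters: put on each the lid that fits it, fully home and level. The two lids look alike, but each fits only one canister, so find out by trying. Leave both canisters standing upright where they are, and do not disturb the other things on the table.

Things in the scene. Friction and masses are not known exactly. Their poses are not given: they have to be found in the camera images.
- lid_1: one of two lids alike from outside, 120 g, knob up on the table: blue cap 76 mm wide, 19 mm thick, upright wooden knob (28 mm diameter, 45 mm tall) at its centre; 64 mm high overall. Origin: centre of its underside, z up. Below, a groove 14 mm deep between skirt and plug takes a canister's neck with 2 mm play all round: the narrower neck in one lid, the wider in the other. Which one this is is not told
- lid_2: the other lid, the same outside as lid_1 (76 mm wide, knob 28 mm diameter, 64 mm high overall, origin at the centre of its underside, z up), but its groove suits the other neck. On the wrong canister a lid does not go down: it stays on the neck's rim, 14 mm too high. On the right one it goes down freely until it rests on the rim
- canister_1: one of two cardboard canisters, 0.6 kg, standing loose: body 76 mm diameter, 90 mm high, blue band; on it a white open neck 16 mm high, 3 mm wall, 106 mm to the rim. Neck 55 mm outer diameter on one canister, 64 mm on the other; which is which is not told. Right lid fully home: its underside is 92 mm above the canister's underside. Origin: centre of its underside, z up
- canister_2: the other canister, the same but for the neck's diameter (body 76 mm diameter, 90 mm high, rim at 106 mm; the right lid's underside comes 92 mm above the canister's underside). Origin: centre of its underside, z up
- screwdriver: screwdriver with a red handle, 160 mm long, 26 mm thick, lying on the table beside the lids; origin at its middle, x towards the tip. It is a bystander: leave it alone.
- house: cardboard cube model, 80 mm cube on a 120 mm square base, 100 mm high overall; origin under its centre. It is a bystander: leave it alone.
- glue_gun: white and red hot-glue gun lying on its side, about 210 mm long and 40 mm high; origin under the middle of its barrel, x towards the nozzle. It is a bystander: leave it alone.
- tape_roll: yellow roll of tape lying flat, 90 mm in diameter, 24 mm high; origin under its centre. It is a bystander: leave it alone.
Mind the look-alikes: they are no part of the job. What is shaped like the lid_2 but yellow is not meant.

How it is judged:
At the end, for the whole second after the job is handed in: Each canister carries one lid, fully home (underside of the lid 88 to 95 mm above the canister's underside), centred within 6 mm and level on it within 0.08 rad; both canisters stand upright on the table within 60 mm of where they stood; all is released and at rest (((z of lid_1 in the frame of canister_1 between 0.088 and 0.095 m and horizontal distance between lid_1 and canister_1 below 0.006 m and angle between the z axis of lid_1 and the z axis of canister_1, either way round below 0.08 rad and z of lid_2 in the frame of canister_2 between 0.088 and 0.095 m and horizontal distance between lid_2 and canister_2 below 0.006 m and angle between the z axis of lid_2 and the z axis of canister_2, either way round below 0.08 rad) or (z of lid_1 in the frame of canister_2 between 0.088 and 0.095 m and horizontal distance between lid_1 and canister_2 below 0.006 m and angle between the z axis of lid_1 and the z axis of canister_2, either way round below 0.08 rad and z of lid_2 in the frame of canister_1 between 0.088 and 0.095 m and horizontal distance between lid_2 and canister_1 below 0.006 m and angle between the z axis of lid_2 and the z axis of canister_1, either way round below 0.08 rad)) and angle between each of lid_1, lid_2, canister_1, canister_2's own z axis and vertical below 0.1 rad and linear speed of each of lid_1, lid_2, canister_1, canister_2 below 0.02 m/s and height (world z) of each of canister_1, canister_2 below 0.006 m and distance of each of canister_1, canister_2 from where it was at the start of the episode below 0.06 m); the robot touches nothing.
It fails at once if a canister is tipped over (angle between any of canister_1, canister_2's own z axis and vertical above 0.5 rad).
It fails at once if a bystander is shifted by more than 40 mm (distance of any of screwdriver, house, glue_gun, tape_roll from where it was at the start of the episode above 0.04 m).
It also fails if it takes over 72 s, if anything falls off the work surface, if the arm or the gripper's body presses on something with over 40 N, if the wrist force passes 120 N, or if a joint passes its speed limit or range.

## Working session

There is one attempt and no reset: what is moved stays moved. The work goes in short steps, each a Python script; the robot and the scene stay as the last script left them, time stands still between calls to the robot, and variables do not carry over. Pictures are saved under pics/ and viewed, about 8 in all and at most 12, crops included, and the job is handed in when it is done.

```bash
mkdir -p pics; cat > h.py <<'E'
from station import *
import numpy as np, cv2
def ray(c,u,v):
    f=c["img"].shape[0]/2/np.tan(np.radians(c["fov_y"])/2)
    x,y=u-c["cx"],v-c["cy"]
    if c.get("fish"):
        r=np.hypot(x,y);a=r/f;s=np.sin(a)/max(r,1e-9);d=np.array([x*s,y*s,np.cos(a)])
    else: d=np.array([x/f,y/f,1])
    return np.array(c["xyz"]),np.array(c["attitude"])@d
def onz(c,u,v,z):
    o,d=ray(c,u,v);return o+d*(z-o[2])/d[2]
def cam(n,save=None):
    c=camera(n);c["fish"]=n=="wrist"
    if save: cv2.imwrite("pics/"+save,c["img"][:,:,::-1])
    return c
E
python3 - <<'E'
from h import *
a=cam("top","top.png");b=cam("scene","scene.png")
for c in(a,b):print({k:c[k] for k in c if k!="img"})
cv2.imwrite("pics/both.png",np.hstack([cv2.resize(x["img"],(400,300),interpolation=cv2.INTER_AREA)[:,:,::-1] for x in (a,b)]))
print(state()["time_s"])
E
```

```text
{'fov_y': 57.147991396758634, 'cx': 252.5462354975375, 'cy': 189.70073532677452, 'xyz': array([ 0.29904157, -0.01550672,  1.16017077]), 'attitude': array([[-0.00133563, -0.98099985,  0.19400388],
       [-0.99992758,  0.00363052,  0.01147401],
       [-0.01196034, -0.19397451, -0.98093366]]), 'fish': False}
{'fov_y': 51.85940936596585, 'cx': 261.00560352799323, 'cy': 189.04396066785037, 'xyz': array([ 1.05725422, -0.20163984,  0.84878885]), 'attitude': array([[ 2.82636624e-01,  7.72063042e-01, -5.69240896e-01],
       [ 9.59226987e-01, -2.27709266e-01,  1.67427831e-01],
       [-3.56586114e-04, -5.93352466e-01, -8.04942683e-01]]), 'fish': False}
0.1
```

View pics/top.png

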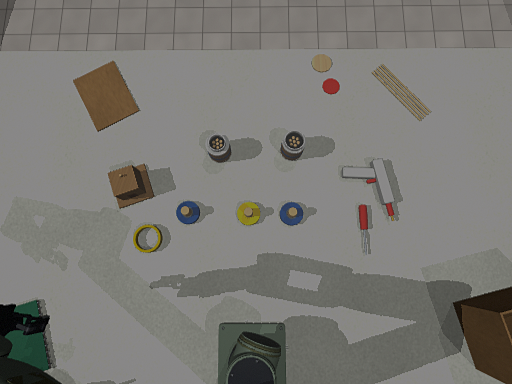

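View pics/scene.png

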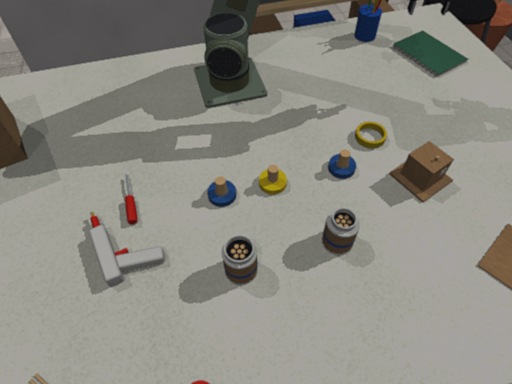

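Top view: the lid-shaped things are blue (188,212), yellow (249,213) and blue (292,213). The two blue ones are the lids, and the yellow one is the look-alike. The canisters are at (218,147) and (293,145). Next I'll measure with masks and confirm in an enlarged crop.

```bash
python3 - <<'E'
from h import *
for n,rois in(("top",[(170,195,40,35),(274,195,40,35),(200,128,36,40),(276,125,36,40)]),("scene",[(325,145,40,40),(203,165,40,50),(320,205,40,60),(218,232,42,60)])):
    c=cam(n);hsv=cv2.cvtColor(c["img"],cv2.COLOR_RGB2HSV)
    for i,(x,y,w,h) in enumerate(rois):
        s=hsv[y:y+h,x:x+w]
        if i<2: m=cv2.inRange(s,(100,110,25),(130,255,255));m=cv2.morphologyEx(m,cv2.MORPH_CLOSE,np.ones((3,3)))
        else: m=cv2.inRange(s,(0,0,0),(180,255,255))*0
        if i<2:
            k=max(cv2.findContours(m,0,2)[0],key=cv2.contourArea)
            (u,v),(a,b),t=cv2.minAreaRect(k);bx=cv2.boundingRect(k)
            print(n,"lid",i,(u+x,v+y),bx,onz(c,u+x,v+y,.012))
            kn=cv2.inRange(s,(8,70,70),(25,255,255))
            ys,xs=np.nonzero(kn);print("  knob px",xs.mean()+x,ys.mean()+y,len(xs), "min row",ys.min()+y, onz(c,xs.mean()+x,ys.mean()+y,.05))
    if n=="top": cv2.imwrite("pics/crop.png",cv2.resize(c["img"][120:230,165:320],None,fx=5,fy=5,interpolation=cv2.INTER_CUBIC)[:,:,::-1])
E
```

```text
top lid 0 (187.5, 212.0) (6, 6, 23, 23) [0.45220629 0.21181228 0.012     ]
  knob px 184.66666666666666 210.36666666666667 60 min row 206 [0.45239478 0.21350287 0.05      ]
top lid 1 (291.0, 213.0) (6, 7, 23, 23) [ 0.44791773 -0.12784371  0.012     ]
  knob px 291.9714285714286 212.0142857142857 70 min row 208 [ 0.44612198 -0.12726845  0.05      ]
scene lid 0 (341.5294132232666, 166.3823528289795) (4, 9, 27, 24) [0.45387705 0.20656832 0.012     ]
  knob px 344.126582278481 157.63291139240505 158 min row 145 [0.4552152  0.20675773 0.05      ]
scene lid 1 (221.7099952697754, 193.47000122070312) (5, 16, 28, 25) [ 0.4502385  -0.13005955  0.012     ]
  knob px 220.4251497005988 185.21556886227546 167 min row 177 [ 0.45175963 -0.13061146  0.05      ]
```

View pics/crop.png

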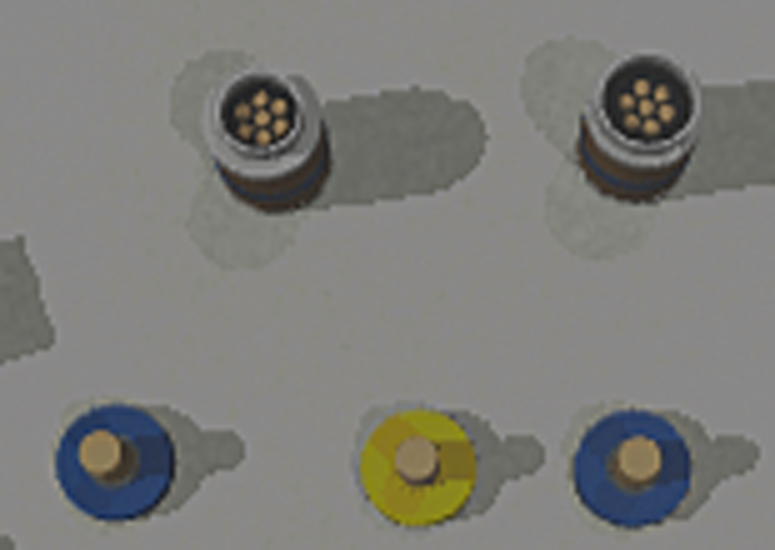

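Crop: two blue caps with knobs (crop 115,460 and 632,465), confirmed; the yellow one (418,465) is excluded. The left canister, with its opening at crop (261,114), has the narrower neck. The right one, at (648,104), has the wider neck. Next, a close look with the wrist camera above each target.

```bash
python3 - <<'E'
from h import *
c=cam("top")
print("can L",onz(c,216.8,142.4,.106),"can R",onz(c,294.2,140.4,.106))
R=np.array([[0,1,0],[1,0,0],[0,0,-1.]])  # tool x=world y, y=world x
print(np.round(state()["eef_rot"],2), ik([.452,.209,.33],R))
R=np.array([[1,0,0],[0,-1,0],[0,0,-1.]])
print(ik([.452,.209,.33],R),ik([.452,.209,.33],-R*[1,1,-1]))
move_pose([.56,.16,.38],R)
w=cam("wrist","w1.png");print({k:w[k] for k in w if k!="img"},state()["time_s"],state()["contact_force"])
E
```

```text
can L [0.65912601 0.10871046 0.106     ] can R [ 0.66436928 -0.13379012  0.106     ]
[[-0.96  0.29 -0.  ]
 [ 0.29  0.96 -0.  ]
 [ 0.   -0.   -1.  ]] [ 4.10013731e-01  2.62796638e-01  1.85053419e+00 -4.44089210e-16
  1.02826183e+00  4.10013731e-01]
[ 4.10013731e-01  2.62796638e-01  1.85053419e+00 -4.44089210e-16
  1.02826183e+00  1.98081006e+00] [ 4.10013731e-01  2.62796638e-01  1.85053419e+00 -4.44089210e-16
  1.02826183e+00 -1.16078260e+00]
{'fov_y': 65.70646984690485, 'cx': 257.0991082508279, 'cy': 194.88339243794601, 'xyz': array([0.63381643, 0.16058256, 0.35063132]), 'attitude': array([[ 1.47325465e-03, -9.58391299e-01, -2.85453931e-01],
       [-9.99998449e-01, -1.68756374e-03,  5.04789129e-04],
       [-9.65507212e-04,  2.85452745e-01, -9.58392299e-01]]), 'fish': True} 2.3 [ 0.54084956 -0.04788817  1.07379625]
```

View pics/w1.png

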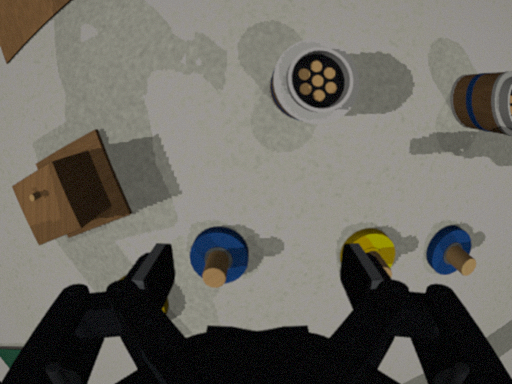

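Wrist view: narrow canister opening at about (319,80), left lid cap at (220,255) with its knob top at (215,278). I'll turn these into positions.

```bash
cat >> h.py <<'E'
def dark(c,u,v,r=45,thr=75):
    "centre of the dark opening (dowels filled in) near u,v on z=.106; returns centre, diameters"
    x,y=max(0,int(u-r)),max(0,int(v-r));g=cv2.cvtColor(c["img"],cv2.COLOR_RGB2HSV)[y:int(v+r),x:int(u+r)]
    m=((g[:,:,2]<thr)|(g[:,:,1]>70)).astype(np.uint8)
    ks=[k for k in cv2.findContours(m,cv2.RETR_EXTERNAL,cv2.CHAIN_APPROX_NONE)[0] if cv2.pointPolygonTest(k,(float(u-x),float(v-y)),False)>=0]
    k=cv2.convexHull(max(ks,key=cv2.contourArea))[:,0]+[x,y]
    P=np.float32([onz(c,a,b,.106)[:2] for a,b in k])*1000
    (p,q),d=cv2.minEnclosingCircle(P);return np.array([p,q])/1000,np.ptp(P,0)
def cap(c,u,v,r=45,z=.019):
    x,y=max(0,int(u-r)),max(0,int(v-r));g=cv2.cvtColor(c["img"],cv2.COLOR_RGB2HSV)[y:int(v+r),x:int(u+r)]
    m=cv2.inRange(g,(100,110,25),(130,255,255))
    k=max(cv2.findContours(m,0,1)[0],key=cv2.contourArea)
    k=cv2.convexHull(k)[:,0]+[x,y]
    P=np.float32([onz(c,a,b,z-.005)[:2] for a,b in k])*1000
    (p,q),d=cv2.minEnclosingCircle(P);return np.array([p,q])/1000,np.ptp(P,0)
E
python3 - <<'E'
from h import *
w=cam("wrist");t=cam("top")
print("L w",dark(w,319,80),"t",dark(t,216.8,142.4,12));print("R t",dark(t,294.2,140.4,13))
print("lid",cap(w,220,256),cap(t,187.5,212,16),onz(w,215,278,.064))
print("lid2",cap(t,291,213,16))
E
```

```text
L w (array([0.66010107, 0.10894197]), array([47.70215 , 43.855125], dtype=float32)) t (array([0.64797272, 0.11911781]), array([55.725464, 59.162758], dtype=float32))
R t (array([ 0.66498743, -0.13210313]), array([52.564697, 50.34536 ], dtype=float32))Traceback (most recent call last):
  File "<stdin>", line 4, in <module>
  File "h.py", line 27, in cap
    k=max(cv2.findContours(m,0,1)[0],key=cv2.contourArea)
ValueError: max() iterable argument is empty
```

```bash
python3 - <<'E'
from h import *
w=cam("wrist")
g=cv2.cvtColor(w["img"],cv2.COLOR_RGB2HSV);print(g[240,220],g[245,205],w["img"].dtype)
print("knob",onz(w,215,279,.064),"cap",onz(w,220,255,.017))
t=cam("top")
for f in((w,220,256),(t,187.5,212,16),(t,291,213,16)):
    try: print(cap(*f))
    except Exception as e: print(e)
E
```

```text
[107 202 101] [107 206  89] uint8
knob [0.44825615 0.2086171  0.064     ] cap [0.45459375 0.20782735 0.017     ]
(array([0.45151929, 0.20925247]), array([80.7106 , 74.69687], dtype=float32))
max() iterable argument is empty
(array([ 0.44694901, -0.12788947]), array([72.35181, 72.23653], dtype=float32))
```

```bash
cat >> h.py <<'E'
RY=np.array([[1,0,0],[0,-1,0],[0,0,-1.]]) # jaws along world y
RX=np.array([[0,1,0],[1,0,0],[0,0,-1.]])  # jaws along world x
def st(): 
    s=state();print("t%.1f"%s["time_s"],np.round(s["tcp_pos"],4),"F",np.round(s["contact_force"],1),"w%.3f"%s["grip_width"]);return s
def pick(x,y):
    gripper_to(1.0)
    move_pose([x,y,.29],RX);move_linear([x,y,.201],.12);gripper_to(.2,25);st()
    gripper_to(.6);move_linear([x,y,.245],.15);move_pose([x,y,.245],RY);move_linear([x,y,.201],.12);gripper_to(.2,60);st()
    move_linear([x,y,.33],.15);st()
def lower(x,y,zmin=.288,z0=.325):
    "step down till contact; returns z reached"
    f0=state()["contact_force"][2];z=z0
    move_linear([x,y,z],.1)
    while z>zmin:
        z-=.002 if z<.314 else .003
        move_linear([x,y,z],.05)
        s=state()
        if s["contact_force"][2]-f0>5: break
    st();return z
E
python3 - <<'E'
from h import *
pick(.4515,.209)
move_pose([.640,.109,.36],RY)
w=cam("wrist","w2.png");st()
E
```

```text
t5.4 [0.4515 0.209  0.2014] F [-1.  -0.7  3.5] w0.321
t8.5 [0.4519 0.2092 0.202 ] F [ 0.2 -0.5  6. ] w0.313
t9.5 [0.4511 0.2088 0.329 ] F [ 0.4 -0.7 -1.6] w0.308
t10.4 [0.6388 0.1099 0.3593] F [-0.1 -0.4 -1.2] w0.311
```

View pics/w2.png

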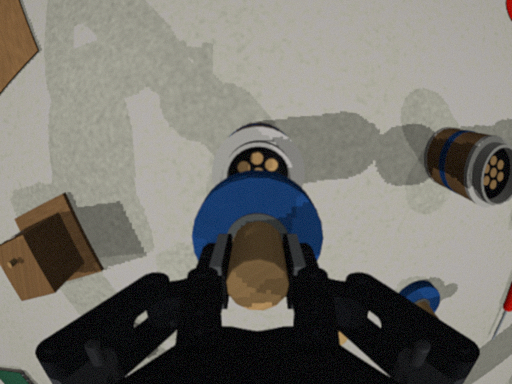

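The lid is held centrally by its knob, and the canister lies ahead of it, opening at (258,160). Now trying the left canister.

```bash
python3 - <<'E'
from h import *
w=cam("wrist");print("R w",dark(w,494,175,40),onz(w,494,174,.106))
move_linear([.660,.109,.345],.15)
sleep(.3);z=lower(.660,.109);print(z);sleep(.3);st()
E
```

```text
R w (array([ 0.66617566, -0.13624956]), array([56.38434 , 49.502426], dtype=float32)) [ 0.6672845  -0.12292679  0.106     ]
t14.9 [0.6601 0.109  0.294 ] F [-1.2 -1.8  5.7] w0.312
0.293
t15.2 [0.6601 0.109  0.294 ] F [-1.8 -1.1  5.8] w0.312
```

Contact came only at TCP z = 0.294, which is fully home (wrong would stop near 0.308). Releasing, then looking at the right side.

```bash
python3 - <<'E'
from h import *
gripper_to(.7);move_linear([.660,.109,.40],.15);gripper_to(1.0)
move_pose([.56,-.09,.40],RY);st()
w=cam("wrist","w3.png");np.savez("w3.npz",**w)
E
```

```text
t17.8 [ 0.5606 -0.0894  0.4002] F [0.2 0.1 0.6] w1.001
```

View pics/w3.png

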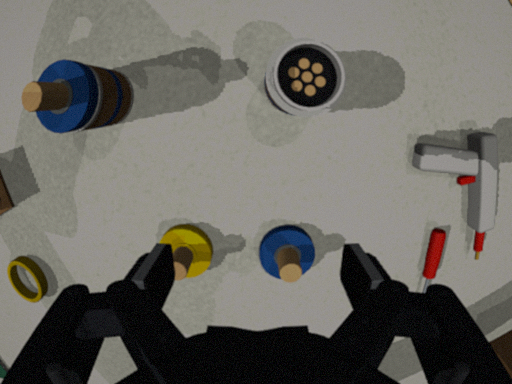

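The first lid sits level on the left canister. Right canister opening is at (307,76), the remaining blue lid at (287,252).

```bash
python3 - <<'E'
from h import *
w=dict(np.load("w3.npz"))
P,d=dark(w,307,76,45);L,e=cap(w,287,252)
print(P,d,L,e)
assert np.linalg.norm(P-[.665,-.133])<.006 and np.linalg.norm(L-[.449,-.129])<.008
x,y=L;pick(x,y)
move_pose([*P,.345],RY);sleep(.3)
z=lower(*P);print(z);sleep(.3);st()
E
```

```text
[ 0.66654736 -0.13503104] [56.637817 53.12494 ] [ 0.44683063 -0.12926048] [78.181244 74.057785]
t21.0 [ 0.4469 -0.1293  0.2013] F [-1.3 -0.2  4.6] w0.321
t24.1 [ 0.4472 -0.1294  0.202 ] F [-0.8 -0.6  6.7] w0.311
t25.1 [ 0.4464 -0.1291  0.3291] F [-0.1  1.1 -1.4] w0.312
t30.4 [ 0.6666 -0.135   0.294 ] F [-3.7 -0.6 12.6] w0.312
0.291
t30.6 [ 0.6666 -0.135   0.294 ] F [-3.5  0.2 12.8] w0.315
```

Home as well (0.294). Release, retreat and check.

```bash
python3 - <<'E'
from h import *
gripper_to(.7);move_linear([.6666,-.135,.40],.15);move_pose([.45,0,.42],RY);sleep(.5);st()
s=cam("scene");w=cam("wrist")
cv2.imwrite("pics/end.png",np.hstack([cv2.resize(s["img"][140:332,180:436],(512,384)),w["img"]])[:,:,::-1][:, :])
i=cv2.imread("pics/end.png");cv2.imwrite("pics/end.png",cv2.resize(i,(800,300),interpolation=cv2.INTER_AREA))
E
```

```text
t33.4 [ 4.502e-01 -1.000e-04  4.199e-01] F [-1.1 -0.  -0.1] w0.705
```

View pics/end.png

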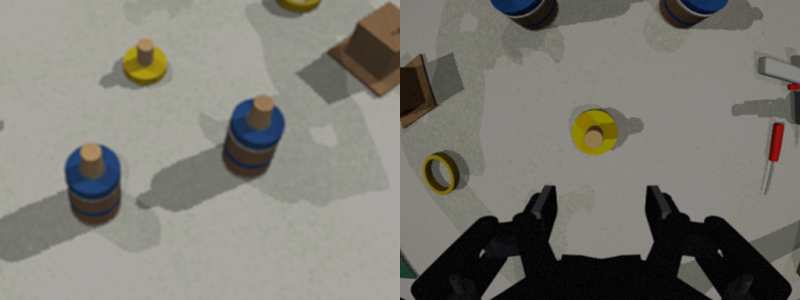

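Both lids are down and level, with only a thin white sliver of neck left under each (92 mm against the 90 mm body, as it should be). The yellow look-alike and the bystanders in view are where they were. Handing in.

```bash
python3 -c "
from h import *
finish_job();st()"
```

```text
the job is handed in; nothing more can be done
the job is handed in; nothing more can be done
```

Both canisters are closed and the job was handed in at about 33 s; no verdict is reported. I gripped each blue lid by its knob, squeezing in two directions to centre it. I then lowered it by steps until the wrist force showed contact. The left blue lid fitted the narrow-necked left canister, and the right blue lid fitted the wide-necked right one, both on the first try.

**Checks:**
- **Depth:** both lids stopped at TCP z = 0.294, which is fully home; a wrong fit would have stopped near 0.308. The push was about 6 N on the first and about 13 N on the second.
- **Final pictures:** both lids look level and centred with the canisters upright. The yellow look-alike and the bystanders in view look undisturbed. I judged these by eye and did not measure final lid centring or bystander positions.

**Failed or disagreeing:** the top-view measurement of the left canister's opening was about 16 mm out from the wrist view, and the arm hid the left lid in that view. I used the wrist-camera values. Earlier wrist and top estimates of the right canister differed by about 4 mm.

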